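# Hold the specimen slide flush on the tilted slide reader

### The arm

A 6-joint arm with a two-finger parallel gripper is mounted at the origin on the work surface. World frame = base frame: x ahead of the robot, y to its left, z up, the work surface at z = 0. Lengths are in mm, angles in degrees, forces in N, time in s.
With the tool pointing down it reaches from about 300 to 850 mm from the base axis. Payload 4.2 kg.
Tool frame: the origin (TCP) lies midway between the tips of the shut fingers; the grasp point (between the pads) lies 19 mm behind it; z points along the fingers, y is the direction in which the jaws open and shut (so a half turn about z gives the same grasp; the last joint's range is limited). The gripper opens to 91 mm and grips with 3 to 60 N. Pads are 32 mm wide; open, the fingers measure 118 mm over their backs; the gripper's body (76 mm by 178 mm) begins 60 mm behind the grasp point.
Start: joints at [-70.302, 18.312, 89.639, -0, 72.044, -1.146], TCP at [204.605, -537.382, 213.976] pointing down, gripper open.
Joint ranges: [-177.97, 177.97], [-48.28, 115.42], [12.27, 149.76], [-77.06, 257.06], [2.81, 150.46], [-146.56, 146.56]. Speed limits (degrees/s): [147.25, 147.25, 180, 180, 180, 180].

### API

Orientations are given as [roll, pitch, yaw] about the fixed x, y, z axes, in that order (R = Rz(yaw) Ry(pitch) Rx(roll)).
In Python, from workcell import * gives the robot as it stands.
- The arm moves only by the tool arm_command, never from a script. Its argument "deltas" is text: rows parted by semicolons, each of 7 numbers parted by spaces: the shift along the tool's x, y, z in mm, then the turn, a rotation vector about the tool's x, y, z in degrees, then the finger opening in mm, from 0 to 91.2. In form: x y z wx wy wz hand; .... A call has 1 to 5 rows; each row shifts and turns the commanded pose from where the row before left it, along the tool's axes as they then stand; what a row does not reach is not made up. A row lasts 1/8 s, in which the tool goes at most 62.5 mm and 10.7 degrees, less where a joint would pass 70% of its speed; a pose out of reach is approached as far as the arm can. A call is refused whole if a number of a shift passes 62.5 or a number of a turn 10.7, either way. A call with a gripper value outside its range is refused whole. The fingers move at their own pace and stop on an object; "force" is the grip in N (left out, the last holds). Time passes only in rows, so rows that do not move let the fingers close. It gives the time, the measured TCP pose, the force and the opening at its end, in the units of the state.
- state(): the state, without advancing time (a new reading comes with each control period).
- grab_frame(name): name is "scene" or "side" or "wrist"; returns the picture (420x560x3 uint8, red, green, blue); there is no depth.
- camera_model(name): a dict with "fx", "fy", "cx", "cy" (pixels), "k1" (the pictures are not rectified: a ray, as slopes to the right and down, at radius r is drawn at 1 + k1 r^2 times it, then the intrinsics apply), "rvec" (rotation vector, rad) and "tvec" (3), from world to camera coordinates, as OpenCV has them; the wrist camera has in their place "mount" (4x4, takes a point from camera to tool coordinates, whose origin is the TCP and whose axes are the flange's). Camera axes: x right, y down, z forward; pixel columns grow to the right and rows downward; lengths in mm; the calibration is good to about 2 mm. A picture is of the moment at which its call begins: read the wrist's pose just before it. camera_model takes no time and is no camera call.
- job_done(): hands the job in, once; it reports no verdict.
The state is a dict: "time_s": time; "qpos": joint angles; "qvel": joint speeds; "effort": joint torques, N m; "ee_pos": TCP position; "ee_rot": TCP orientation; "force": force on the tool from outside, world axes, zero at the start; "torque": the same for the moment, N m; "gripper_width": finger opening in mm.
Only numpy, scipy, OpenCV 4.12 (cv2) and the standard library are available. Lean on these libraries where they do the work, as an engineer would, in place of code of your own. Each camera call takes 0.05 s, during which the arm holds its last target. There are 200 camera calls.

### The job

Lift the specimen slide out of the dissecting tray by its handle, tilt it to match the sloped face of the slide reader and bring it flat down on that face, centred over the dark window with the slide's long edges running up and down the slope. Finish while still gripping the handle and holding the slide flush with a gentle push, so that it can be read: do not let go. Do not change the tilt of the reader's face or disturb the other things on the bench.

Things in the scene. Friction and masses are not known exactly. Their poses are not given: they have to be found in the camera images.
- slide: Specimen slide: aluminium-framed plate 80 x 60 x 6 mm (x, y, z), about 100 g, black grab handle on its upper side. Origin: centre of the underside; x along the long edges and the handle, z out of the handle side. Starts flat in the tray, handle up. Either end may point up the slope. Withstands a push of 50 N.
- slide_handle (a point): Centre of the handle bar, 34 mm above the underside, over the middle of the slide (axes as the slide). The bar is 56 mm long (x), 12 mm wide (y, the width to grip) and 14 mm high, on two posts 10 mm square at x = -22 and +22 mm, with 21 mm free between plate and bar. Grip it from above across its width, at its middle.
- tray: Dissecting tray, fixed: dark steel, 260 x 180 mm (x, y), with rims 18 mm high and 6 mm thick around a blue pad whose top is 8 mm above the bench. Origin: centre of the underside, on the bench.
- reader: Slide reader, fixed: white housing 155 mm long (x) by 120 mm wide (y) on the bench, with a grey tilting head on top. Origin: centre of the underside, x pointing from the low to the high end of the slope.
- window (a point): Centre of the sloped face and of its dark window (56 x 36 mm, pale border, level with the face). z: outward normal; x: up the slope, away from the robot; y: level across. The face is flat, 110 x 90 mm (x, y), hinged along its low edge, 68 mm above the bench, and left at a slope of 12 to 29 degrees; a stiff friction hinge holds it there. The slide is read under a push of 2.5 to 30 N.
- pencil: Bystander: yellow pencil lying on the bench, 175 mm long, 7 mm thick, origin under its middle, x along it.
- outlet_box: Bystander: steel outlet box 100 x 90 x 100 mm standing on the bench, origin at the centre of its underside.
- beaker: Bystander: glass beaker, 70 mm across, 90 mm high, origin at the centre of its underside.
- jar: Bystander: closed amber jar, 66 mm across, 100 mm high, origin at the centre of its underside.

How it is judged:
By the outcome, as a careful person would: the job done as asked, in the order asked, and still so for the second after the job is handed in, while the arm keeps its last pose, push and grip.
It also fails if it takes over 45 s, if anything falls off the work surface, if the arm or the gripper's body presses on something with over 40 N, if the wrist force passes 120 N, or if a joint passes its speed limit or range.

## Working session

There is one attempt and no reset: what is moved stays moved. The work goes in short steps, Python scripts to look and compute and a tool call to move; the robot and the scene stay as the last step left them, time stands still between calls to the robot, and variables do not carry over. Pictures are saved under pics/ and viewed, about 8 in all and at most 12, crops included, and the job is handed in when it is done.

Besides the shell and the picture viewer there is one more tool, called after "Emit:" as name(argument=value, ...), one argument or row to a line, values as JSON. arm_command: Moves the arm, as the interface text tells. Its arguments: {"type":"object","properties":{"deltas":{"type":"string"},"force":{"type":"number"}},"required":["deltas"]}

```bash
mkdir -p pics; python3 - <<'E'
from workcell import *
import cv2
s=state();print(s)
for n in("scene","side"):
    f=grab_frame(n);cv2.imwrite(f"pics/{n}0.png",f[:,:,::-1])
for n in("scene","side","wrist"):print(n,camera_model(n))
f=grab_frame("wrist");cv2.imwrite("pics/wrist0.png",f[:,:,::-1])
E
```

```text
{'time_s': 0.0, 'qpos': array([-7.03011599e+01,  1.83511057e+01,  8.97077502e+01, -1.02803000e-04,
        7.20437023e+01, -1.14766383e+00]), 'qvel': array([-0.02462477, -0.0592326 ,  0.0096226 , -0.12809753,  0.01450254,
       -0.07603052]), 'effort': array([ 2.33266646e-04, -4.12467706e+01, -2.31970328e+01,  7.26854475e-02,
        4.55508241e-02, -1.28450920e-04]), 'ee_pos': array([ 204.43194507, -536.8774878 ,  213.11654675]), 'ee_rot': array([-1.79897460e+02, -1.95643402e-03,  2.08465339e+01]), 'force': array([ 0.5818422 ,  1.23528277, -0.02492129]), 'torque': array([-0.01443578, -0.01485546, -0.02651921]), 'gripper_width': 91.34899367396235}
scene {'fx': 400.5831414448996, 'fy': 400.5831414448996, 'cx': 281.81950931974467, 'cy': 211.1490066313466, 'k1': -0.02870306007956553, 'rvec': array([ 1.47730889,  2.26016117, -0.75571331]), 'tvec': array([ 247.94213077, -414.7164472 , 1654.32774276])}
side {'fx': 456.6480923104283, 'fy': 456.6480923104283, 'cx': 277.6032277626402, 'cy': 206.76123871445526, 'k1': -0.024896738208160425, 'rvec': array([ 0.21603356, -2.8146551 ,  1.22375825]), 'tvec': array([ 601.73521029,  118.03108742, 1273.45195799])}
wrist {'fx': 352.5317501960083, 'fy': 352.5317501960083, 'cx': 278.1471341166315, 'cy': 214.45698800877994, 'k1': -0.0389544722772051, 'mount': array([[ 1.92803564e-04, -9.64878033e-01, -2.62698199e-01,
         7.24894565e+01],
       [ 9.99999906e-01,  8.39655626e-05,  4.25534015e-04,
        -2.13564585e-01],
       [-3.88530821e-04, -2.62698256e-01,  9.64877959e-01,
        -1.71133001e+02],
       [ 0.00000000e+00,  0.00000000e+00,  0.00000000e+00,
         1.00000000e+00]])}
```

View pics/scene0.png

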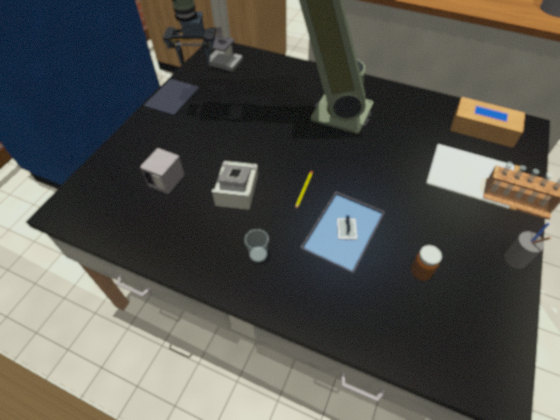

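View pics/side0.png

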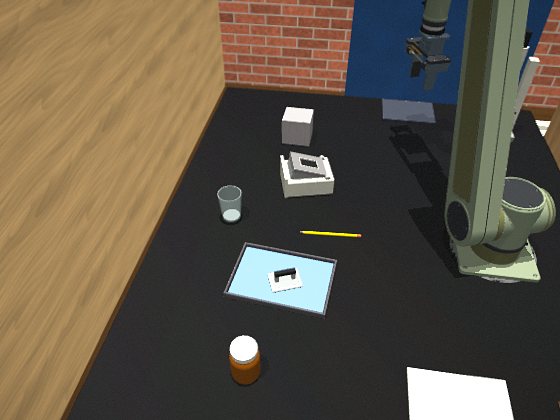

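The scene view shows the tray (343,230) with the slide handle at about (348,224), the reader window at (235,174), the box at (162,170), the beaker at (258,246), the pencil at (305,188) and the jar at (427,262). In the side view the handle is at (285,271) and the window at (309,163).

```bash
cat > h.py <<'E'
from workcell import *
import numpy as np, cv2
from scipy.spatial.transform import Rotation as Rn
from scipy.optimize import least_squares
def rot(s): return Rn.from_euler('xyz',s['ee_rot'],degrees=True).as_matrix()
def cam(n,s=None):
    m=camera_model(n)
    if n=='wrist':
        M=np.array(m['mount']);R=rot(s)@M[:3,:3];c=s['ee_pos']+rot(s)@M[:3,3]
        R=R.T;return m,R,-R@c
    return m,cv2.Rodrigues(m['rvec'])[0],np.array(m['tvec'])
def proj(C,P):
    m,R,t=C;p=np.atleast_2d(P)@R.T+t;q=p[:,:2]/p[:,2:];q=q*(1+m['k1']*(q**2).sum(1,keepdims=True))
    return q*m['fx']+[m['cx'],m['cy']]
def ray(C,uv):
    m,R,t=C;d=(np.array(uv,float)-[m['cx'],m['cy']])/m['fx'];q=d.copy()
    for _ in range(20):q=d/(1+m['k1']*(q@q))
    v=R.T@np.r_[q,1];return -R.T@t,v
def plane(C,uv,z):
    c,v=ray(C,uv);return c+v*(z-c[2])/v[2]
def tri(obs):
    A=[];b=[]
    for C,uv in obs:
        c,v=ray(C,uv);v=v/np.linalg.norm(v);Q=np.eye(3)-np.outer(v,v);A.append(Q);b.append(Q@c)
    return np.linalg.lstsq(np.vstack(A),np.hstack(b),rcond=None)[0]
E
python3 - <<'E'
from h import *
np.set_printoptions(precision=1,suppress=True)
S,D=cam('scene'),cam('side')
for n,a,b in(('handle',(348,224),(285,271)),('window',(235,174),(309,163)),('jar',(429,254),(244,349)),('beaker',(257,239),(230,192))):print(n,tri([(S,a),(D,b)]))
for n,a,z in(('pen1',(310,173),3),('pen2',(298,205),3),('box',(161,160),100),('beakerbase',(258,255),0)):print(n,plane(S,a,z))
for n,a,z in(('pen1',(301,233),3),('pen2',(360,236),3),('beak',(231,216),0),('box',(298,116),100)):print(n,plane(D,a,z))
for a in((340,193),(383,211),(353,268),(302,238)):print('tray',plane(S,a,18))
a=cv2.imread('pics/scene0.png')[150:280,140:460];b=cv2.imread('pics/side0.png')[90:320,210:370]
a=cv2.resize(a,None,fx=2.5,fy=2.5,interpolation=2)
cv2.imwrite('pics/c1.png',a)
E
```

```text
handle [560.5 203.9  43.4]
window [ 543.2 -203.5   80.9]
jar [607.6 457.2  93.1]
beaker [752.6 -19.   92.2]
pen1 [375.9   6.3   3. ]
pen2 [527.8  22.2   3. ]
box [ 604.4 -452.3  100. ]
beakerbase [756.8 -18.    0. ]
pen1 [537.2  22.2   3. ]
pen2 [368.6   8.6   3. ]
beak [754.  -19.1   0. ]
box [ 605.9 -445.7  100. ]
tray [433.6 138.3  18. ]
tray [449.9 293.8  18. ]
tray [692.9 268.1  18. ]
tray [654.8  87.9  18. ]
```

View pics/wrist0.png

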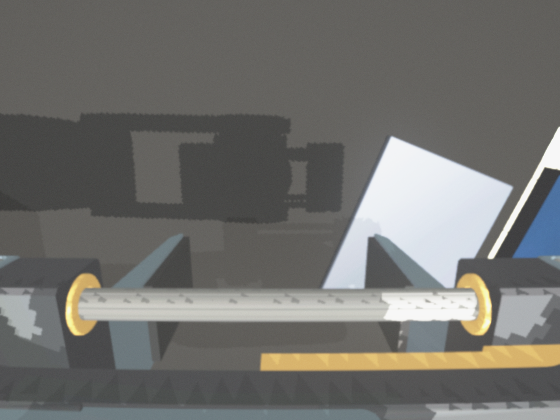

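The first wrist view shows only the bench and some paper, so I'm moving over the reader. From the two fixed cameras, the handle is near (560,204), the window near (543,-204), the box near (605,-449) and the beaker near (755,-19).

Emit:
arm_command(
  deltas="46 -27 -12 0 0 0 91; 46 -27 -12 0 0 0 91; 46 -27 -12 0 0 0 91; 46 -27 -12 0 0 0 91; 46 -27 -12 0 0 0 91",
)

```text
time_s: 0.78
ee_pos: [372.3, -327.9, 274.2]
ee_rot: [-180.0, 0.0, 20.8]
force: [0.2, -0.2, 0.3]
gripper_width: 90.9
```

Emit:
arm_command(
  deltas="46 -27 -10 0 0 0 91; 46 -27 -10 0 0 0 91; 46 -27 0 0 0 10.4 91; 0 0 0 0 0 10.4 91; 0 0 0 0 0 0 91",
)

```text
time_s: 1.4
ee_pos: [470.7, -205.5, 293.6]
ee_rot: [-180.0, 0.0, 0.6]
force: [-0.3, 0.1, 0.0]
gripper_width: 90.6
```

```bash
python3 - <<'E'
from h import *
s=state();print(s['ee_pos'],s['ee_rot'],s['qvel'],s['time_s'],proj(cam('wrist',s),[543,-204,81]))
import pickle;pickle.dump(s,open('s1.pkl','wb'))
cv2.imwrite('pics/w1.png',cv2.resize(grab_frame('wrist')[:,:,::-1],(784,588)))
E
```

```text
[ 470.66829619 -205.47942505  293.6011003 ] [-1.79992013e+02  4.71552551e-02  5.92376017e-01] [-1.40664644 -0.36220931  0.18293583  0.06147989  0.06821424 -2.82411441] 1.4 [[277.02903832 118.7972061 ]]
```

View pics/w1.png

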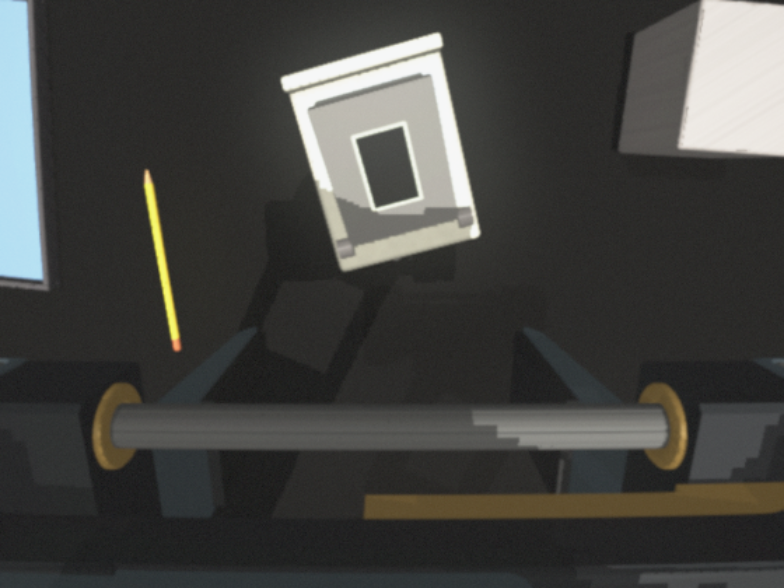

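The reader is clear in this view: window centre at about (388,166), face corners at about (310,106), (430,77), (467,218) and (345,245), and the upslope direction turned about +14°. The pencil and box are clear of it. I'll take two closer views with a sideways baseline to measure the slope.

Emit:
arm_command(
  deltas="0 -40 57 0 0 0 91; 0 -40 56 0 0 0 91; 0 0 0 0 0 0 91; 0 0 0 0 0 0 91",
)

```text
time_s: 1.95
ee_pos: [471.1, -135.0, 193.1]
ee_rot: [179.9, -0.1, 0.4]
force: [0.5, -1.3, 0.9]
gripper_width: 91.3
```

```bash
python3 - <<'E'
from h import *
import pickle
s=state();print(s['qvel']);f=grab_frame('wrist')[:,:,::-1];pickle.dump((s,f),open('v2.pkl','wb'))
E
```

```text
[-0.62726057 -0.67977617 -2.06841996  0.10113739 -0.00365056  0.55297524]
```

Emit:
arm_command(
  deltas="0 54 0 0 0 0 91; 0 54 0 0 0 0 91; 0 52 0 0 0 0 91; 0 0 0 0 0 0 91; 0 0 0 0 0 0 91",
)

```text
time_s: 2.62
ee_pos: [471.4, -294.6, 193.0]
ee_rot: [180.0, -0.1, 0.3]
force: [0.3, 0.3, -0.1]
gripper_width: 91.2
```

```bash
python3 - <<'E'
from h import *
import pickle
s=state();print(s['qvel']);f=grab_frame('wrist')[:,:,::-1].copy();pickle.dump((s,f),open('v3.pkl','wb'))
g=pickle.load(open('v2.pkl','rb'))[1]
print(pickle.load(open('v2.pkl','rb'))[0]['ee_pos'],s['ee_pos'])
cv2.imwrite('pics/w23.png',cv2.resize(np.hstack([g[:230,250:],f[:230,:310]]),None,fx=1.29,fy=1.29,interpolation=cv2.INTER_CUBIC))
E
```

```text
[ 1.63504199 -0.51644661  1.3383027  -0.17712936 -0.05458051  0.10398706]
[ 471.05039528 -134.99529129  193.09371746] [ 471.3692299  -294.58513045  192.97602894]
```

View pics/w23.png

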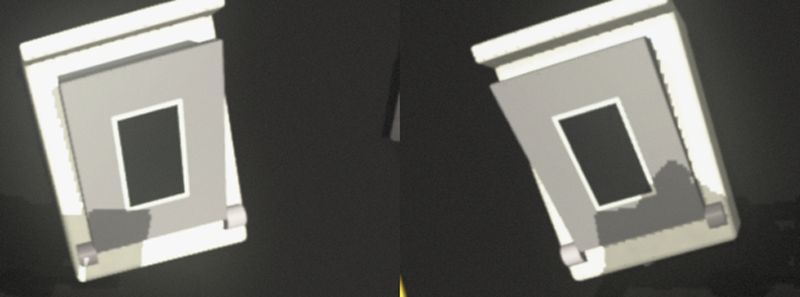

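Both closer views show the face with its window and border clearly: left centre at about (150,155), right centre at about (604,155) in the crop. Next I'll extract corners and fit the pose.

```bash
cat > win.py <<'E'
from h import *
import pickle
np.set_printoptions(precision=2,suppress=True)
V=[pickle.load(open(f'v{i}.pkl','rb')) for i in(2,3)]
seeds=[(250+150/1.29,155/1.29),((604-400)/1.29,155/1.29)]
def quad(mask):  # sub-pixel: lines fitted to contour sides
    c=max(cv2.findContours(mask,0,1)[0],key=cv2.contourArea)
    q=cv2.approxPolyDP(c,0.05*cv2.arcLength(c,True),True)[:,0].astype(float)
    p=c[:,0].astype(float);L=[]
    for i in range(4):
        a,b=q[i],q[(i+1)%4];d=(b-a)/np.linalg.norm(b-a);r=p-a;t=r@d/np.linalg.norm(b-a)
        k=(abs(r@[-d[1],d[0]])<4)&(t>.12)&(t<.88)
        vx,vy,x,y=cv2.fitLine(p[k].astype(np.float32),2,0,.01,.01).ravel();L.append(np.cross([x,y,1],[x+vx,y+vy,1]))
    o=[]
    for i in range(4):
        z=np.cross(L[i-1],L[i]);o.append(z[:2]/z[2])
    return np.array(o)
def order(q,C):
    w=np.array([plane(C,p,82) for p in q]);d=w-w.mean(0);a=np.deg2rad(14)
    x=d@[np.cos(a),np.sin(a),0];y=d@[-np.sin(a),np.cos(a),0]
    return np.array([q[np.argmax(sx*x/28+sy*y/18)] for sx,sy in((1,1),(1,-1),(-1,-1),(-1,1))])
obs=[]
K=8
for (s,f),sd in zip(V,seeds):
    C=cam('wrist',s);g=cv2.cvtColor(f,cv2.COLOR_BGR2GRAY)
    cx,cy=map(int,sd);g=g[cy-60:cy+60,cx-60:cx+60];g=cv2.resize(g,None,fx=K,fy=K,interpolation=cv2.INTER_CUBIC)
    m=np.zeros((g.shape[0]+2,g.shape[1]+2),np.uint8);b=(g<135).astype(np.uint8)
    cv2.floodFill(b,m,(480,480),2)
    q=(quad((b==2).astype(np.uint8))+.5)/K-.5+[cx-60,cy-60]
    obs.append((C,order(q,C)))
if __name__=='__main__':
    P=np.array([tri([(C,q[i]) for C,q in obs]) for i in range(4)]);print(P,P.mean(0))
    print('sides',[np.linalg.norm(P[i]-P[i-1]) for i in range(4)])
    ux=(P[0]+P[1]-P[2]-P[3])/2;print('slope',np.degrees(np.arctan2(ux[2],np.hypot(*ux[:2]))),'yaw',np.degrees(np.arctan2(ux[1],ux[0])), 'roll z',P[0]-P[1])
    for n,a,b in(('TL',(60,82),(492,88)),('TR',(222,40),(646,38)),('BR',(225,222),(704,212)),('BL',(92,250),(590,247))):
        o=[(obs[0][0],(250+a[0]/1.29,a[1]/1.29)),(obs[1][0],((b[0]-400)/1.29,b[1]/1.29))];print(n,tri(o))
    def model(p,fix=True):
        x,y,yaw,sl,dz=p;R=Rn.from_euler('xyz',[0,-sl,yaw],degrees=True).as_matrix()
        z=68+55*np.sin(np.radians(sl))+dz
        return R,np.array([x,y,z])
    X=np.array([[28,18,0],[28,-18,0],[-28,-18,0],[-28,18,0.]])
    def res(p,dzs=1):
        R,c=model(p);r=[proj(C,X*p[5]@R.T+c)-q for C,q in obs]
        return np.r_[np.ravel(r),p[4]/3,(p[5]-1)/.01]
    r=least_squares(res,[543,-204,14,15,0,1]);print('fit',r.x,'rms',np.sqrt(np.mean(r.fun**2)),r.fun.round(1));J=np.linalg.inv(r.jac.T@r.jac);print('sd(.3px)',.3*np.sqrt(np.diag(J)),model(r.x)[1])
    # add fixed views
    for n in('scene','side'):
        R,c=model(r.x);print(n,proj(cam(n),c[None]))
E
python3 win.py
```

```text
[[ 562.14 -180.54   94.56]
 [ 571.33 -213.68   94.32]
 [ 521.29 -227.53   77.12]
 [ 512.37 -194.23   77.89]] [ 541.78 -203.99   85.97]
sides [np.float64(54.2451221130007), np.float64(34.394997322555675), np.float64(54.69812539685416), np.float64(34.479129324788516)]
slope 18.11253748196055 yaw 15.42564360058103 roll z [-9.18 33.15  0.23]
TL [ 580.24 -147.57  100.57]
TR [ 603.91 -234.17  100.06]
BR [ 504.32 -259.26   69.  ]
BL [ 478.62 -175.09   48.4 ]Traceback (most recent call last):
  File "win.py", line 45, in <module>
    r=least_squares(res,[543,-204,14,15,0,1]);print('fit',r.x,'rms',np.sqrt(np.mean(r.fun**2)),r.fun.round(1));J=np.linalg.inv(r.jac.T@r.jac);print('sd(.3px)',.3*np.sqrt(np.diag(J)),model(r.x)[1])
    return func(*args, **kwargs)
    vector_fun = VectorFunction(
        fun_wrapped,
    ...<6 lines>...
        workers=workers
    )
    self._update_fun()
    ~~~~~~~~~~~~~~~~^^
    self.f = self.fun_wrapped(xp_copy(self.x))
             ~~~~~~~~~~~~~~~~^^^^^^^^^^^^^^^^^
    return np.atleast_1d(self.fun(x))
                         ~~~~~~~~^^^
    return self.f(x, *self.args, **self.kwargs)
           ~~~~~~^^^^^^^^^^^^^^^^^^^^^^^^^^^^^^
  File "win.py", line 43, in res
    R,c=model(p);r=[proj(C,X*p[5]@R.T+c)-q for C,q in obs]
        ~~~~~^^^
  File "win.py", line 38, in model
    x,y,yaw,sl,dz=p;R=Rn.from_euler('xyz',[0,-sl,yaw],degrees=True).as_matrix()
    ^^^^^^^^^^^^^
ValueError: too many values to unpack (expected 5)
```

```bash
sed -i 's/x,y,yaw,sl,dz=p;/x,y,yaw,sl,dz=p[:5];/; s/X\*p\[5\]@R.T/(X-np.sign(X)*p[5])@R.T/; s/(p\[5\]-1)\/.01/p[5]\/2/; s/14,15,0,1\]/14,15,0,.5]/' win.py; python3 win.py | tail -6
python3 - <<'E'
from h import *
s=state();print(s['ee_pos'],s['ee_rot'])
E
```

```text
BL [ 478.62 -175.09   48.4 ]
fit [ 541.77 -203.98   15.37   18.27    0.65    0.75] rms 0.17120813571356155 [-0.1 -0.1  0.1  0.   0.   0.2 -0.2  0.2  0.   0.1  0.1  0.  -0.2 -0.4
  0.2  0.   0.2  0.4]
sd(.3px) [0.08 0.08 0.15 0.43 0.46 0.07] [ 541.77 -203.98   85.89]
scene [[234.59 171.68]]
side [[308.87 162.58]]
[ 471.35991542 -293.7870185   192.81615763] [ 1.79974822e+02 -7.60500847e-02  3.88985186e-01]
```

The fit gives a window at (541.8,-204.0,85.9), yaw 15.4° and slope 18.3°±0.5. Next I'll look over the tray.

Emit:
arm_command(
  deltas="2 -50 -10 0 0 0 91; 2 -50 -10 0 0 0 91; 2 -50 -10 0 0 0 91; 2 -50 -10 0 0 0 91; 2 -50 0 0 0 0 91",
)

```text
time_s: 3.3
ee_pos: [479.5, -41.1, 233.5]
ee_rot: [180.0, -0.2, 0.5]
force: [0.7, 0.9, -0.9]
gripper_width: 91.1
```

Emit:
arm_command(
  deltas="2 -50 0 0 0 0 91; 2 -50 0 0 0 0 91; 2 -50 0 0 0 0 91; 2 -50 0 0 0 0 91; 0 -46 0 0 0 0 91",
)

```text
time_s: 3.92
ee_pos: [484.8, 205.0, 232.7]
ee_rot: [-180.0, -0.1, 0.5]
force: [0.1, 0.2, 0.1]
gripper_width: 91.0
```

Emit:
arm_command(
  deltas="0 0 0 0 0 0 91; 0 0 0 0 0 0 91",
)

```text
time_s: 4.18
ee_pos: [485.0, 202.5, 232.2]
ee_rot: [180.0, -0.0, 0.5]
force: [0.3, 0.1, 0.0]
gripper_width: 91.1
```

```bash
python3 - <<'E'
from h import *
import pickle
s=state();print(s['ee_pos'],s['ee_rot'],s['qvel']);f=grab_frame('wrist')[:,:,::-1].copy();pickle.dump((s,f),open('v4.pkl','wb'))
u=proj(cam('wrist',s),[560.5,203.9,42])[0];print(u)
x,y=map(int,u);print(x-90,y-70);cv2.imwrite('pics/w4.png',cv2.resize(f[max(0,y-70):y+70,x-90:x+90],None,fx=4,fy=4,interpolation=cv2.INTER_CUBIC))
E
```

```text
[485.03164817 202.48857718 232.19894078] [ 1.79968395e+02 -1.05719949e-02  5.00511108e-01] [-1.70215168 -0.15302935  0.13889965 -0.00681419  0.08438361  0.04533813]
[276.80449021 115.75482978]
186 45
```

View pics/w4.png

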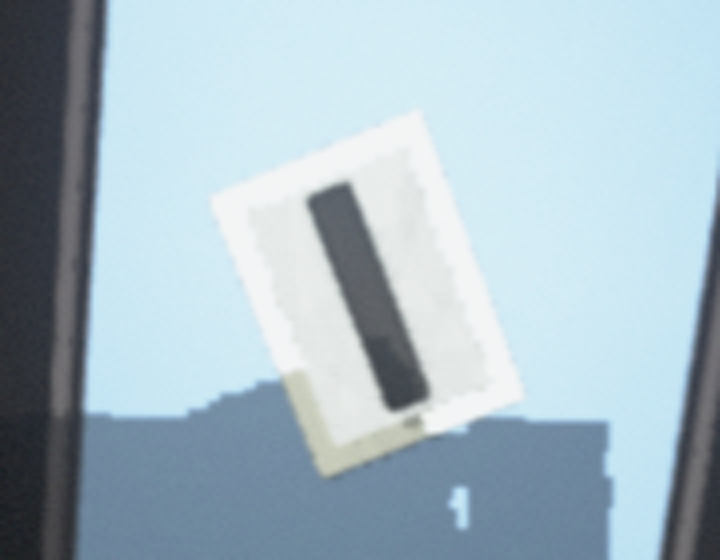

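The slide is flat in the tray. Its plate corners are at (213,198), (418,110), (523,398) and (328,476), and its bar corners at (308,200), (350,183), (428,395) and (390,410) in the crop.

```bash
python3 - <<'E'
from h import *
import pickle
np.set_printoptions(precision=2,suppress=True)
s,f=pickle.load(open('v4.pkl','rb'));C=cam('wrist',s)
px=lambda p:np.array([186+(p[0]+.5)/4-.5,45+(p[1]+.5)/4-.5])
for n,z,Q in(('plate',14,[(213,198),(418,110),(523,398),(328,476)]),('bar',49,[(308,200),(350,183),(428,395),(390,410)])):
    P=np.array([plane(C,px(p),z) for p in Q]);d=(P[0]+P[1]-P[2]-P[3])/2
    print(n,P.mean(0),'yaw',np.degrees(np.arctan2(d[1],d[0])),np.linalg.norm(d),np.linalg.norm((P[0]+P[3]-P[1]-P[2])/2))
g=cv2.cvtColor(f,cv2.COLOR_BGR2GRAY)[45:185,186:366];b=(g<110).astype(np.uint8);b[:, :60]=0;b[:,115:]=0;b[:40]=0;b[105:]=0
c=max(cv2.findContours(b,0,1)[0],key=cv2.contourArea);r=cv2.minAreaRect(c);bp=cv2.boxPoints(r)+[186,45];print(r)
P=np.array([plane(C,p,49) for p in bp]);print('auto bar',P.mean(0),[np.linalg.norm(P[i]-P[i-1]) for i in range(4)],[np.degrees(np.arctan2(*(P[i]-P[i-1])[1::-1])) for i in range(4)])
E
```

```text
plate [557.04 202.24  14.  ] yaw 22.355982287823952 79.12131741135133 57.627434517869034
bar [557.1  202.65  49.  ] yaw 21.841224414317562 53.49285246848264 10.431637458851357
((91.75871276855469, 74.09384155273438), (56.85228729248047, 10.25205135345459), 68.74949645996094)
auto bar [556.89 202.75  49.  ] [np.float64(53.99302004243849), np.float64(9.768792761062455), np.float64(53.86821818545395), np.float64(10.116374121817083)] [np.float64(22.14463836655417), np.float64(-69.18304381232278), np.float64(-157.48340206627304), np.float64(111.57594372623763)]
```

Emit:
arm_command(
  deltas="36 0 0 0 0 0 91; 36 0 0 0 0 0 91; 0 0 20 0 0 -7.2 91; 0 0 30 0 0 -7.2 91; 0 0 30 0 0 -7.1 91",
)

```text
time_s: 4.85
ee_pos: [558.0, 201.3, 151.5]
ee_rot: [180.0, -0.0, 22.0]
force: [1.0, -1.0, 0.9]
gripper_width: 90.8
```

Emit:
arm_command(
  deltas="0 0 40 0 0 0 91; 0 0 30 0 0 0 91; 0 0 0 0 0 0 91; 0 0 0 0 0 0 91",
)

```text
time_s: 5.35
ee_pos: [558.8, 202.4, 83.3]
ee_rot: [180.0, -0.1, 21.8]
force: [0.5, -0.2, -0.1]
gripper_width: 90.8
```

```bash
cat > rel.py <<'E'
# prints tool-frame shift and turn to a target: python3 rel.py x y z r p y
from h import *
import sys
a=list(map(float,sys.argv[1:]));s=state();R=rot(s)
T=Rn.from_euler('xyz',a[3:],degrees=True).as_matrix()
print(s['time_s'],s['ee_pos'].round(2),s['ee_rot'].round(2),'F',s['force'].round(2),'M',s['torque'].round(3),'w',round(s['gripper_width'],1))
print('shift',(R.T@(np.array(a[:3])-s['ee_pos'])).round(2),'turn',np.degrees(Rn.from_matrix(R.T@T).as_rotvec()).round(2))
E
python3 rel.py 557 202.6 23 180 0 22
```

```text
5.35 [558.78 202.39  83.33] [ 1.7998e+02 -1.3000e-01  2.1840e+01] F [ 0.48 -0.16 -0.09] M [-0.044 -0.012 -0.034] w 90.8
shift [-1.71 -0.88 60.33] turn [ 0.02 -0.13 -0.16]
```

Emit:
arm_command(
  deltas="-1.5 -0.8 20 0 0 0 91; 0 0 20 0 0 0 91; 0 0 20 0 0 0 91; 0 0 0 0 0 0 91; 0 0 0 0 0 0 91",
)

```text
time_s: 5.98
ee_pos: [557.3, 203.2, 23.6]
ee_rot: [180.0, -0.2, 21.9]
force: [0.1, -0.3, 0.2]
gripper_width: 91.0
```

```bash
python3 rel.py 557 202.6 23 180 0 22
```

```text
5.975 [557.33 203.24  23.63] [179.99  -0.18  21.89] F [ 0.14 -0.34  0.17] M [-0.027 -0.023  0.012] w 91.0
shift [-0.54  0.47  0.63] turn [ 0.01 -0.18 -0.11]
```

Emit:
arm_command(
  deltas="0 0 0 0 0 0 0; 0 0 0 0 0 0 0; 0 0 0 0 0 0 0; 0 0 0 0 0 0 0; 0 0 0 0 0 0 0",
  force=30,
)

```text
time_s: 6.6
ee_pos: [556.1, 202.9, 21.9]
ee_rot: [180.0, 0.0, 21.9]
force: [0.3, -1.0, -0.3]
gripper_width: 43.8
```

Emit:
arm_command(
  deltas="0 0 0 0 0 0 0; 0 0 0 0 0 0 0; 0 0 0 0 0 0 0",
)

```text
time_s: 6.98
ee_pos: [556.0, 203.0, 21.9]
ee_rot: [180.0, 0.0, 21.9]
force: [0.5, 0.2, -0.1]
gripper_width: 13.9
```

```bash
python3 rel.py 557 202.6 23 180 0 22
```

```text
6.975 [556.05 202.95  21.87] [180.    0.   21.9] F [ 0.48  0.21 -0.09] M [ 0.003 -0.026  0.03 ] w 13.9
shift [ 0.75  0.68 -1.13] turn [ 0.   0.  -0.1]
```

Emit:
arm_command(
  deltas="0 0 0 0 0 0 0; 0 0 0 0 0 0 0; 0 0 0 0 0 0 0",
)

```text
time_s: 7.35
ee_pos: [556.1, 202.9, 21.9]
ee_rot: [180.0, -0.0, 21.9]
force: [0.8, -0.7, -0.0]
gripper_width: 11.9
```

```bash
python3 rel.py 557 202.6 23 180 0 22
```

```text
7.35 [556.08 202.89  21.9 ] [179.99  -0.    21.9 ] F [ 0.77 -0.7  -0.04] M [-0.058 -0.034 -0.039] w 11.9
shift [ 0.74  0.61 -1.1 ] turn [ 0.01 -0.   -0.1 ]
```

Emit:
arm_command(
  deltas="0 0 -10 0 0 0 0; 0 0 -20 0 0 0 0; 0 0 -40 0 0 0 0; 0 0 -50 0 0 0 0; 0 0 -50 0 0 0 0",
)

```text
time_s: 7.98
ee_pos: [555.8, 202.9, 194.0]
ee_rot: [-180.0, -0.0, 21.9]
force: [0.9, 0.7, -1.4]
gripper_width: 11.7
```

Emit:
arm_command(
  deltas="0 0 0 0 0 0 0; 0 0 0 0 0 0 0; 0 0 0 0 0 0 0",
)

```text
time_s: 8.35
ee_pos: [555.0, 202.6, 190.2]
ee_rot: [-180.0, 0.2, 21.9]
force: [0.8, -0.2, -1.0]
gripper_width: 12.0
```

```bash
python3 - <<'E'
from h import *
import pickle
s=state();print(s['ee_pos'],s['ee_rot'],s['force'],s['gripper_width'])
F={n:grab_frame(n)[:,:,::-1].copy() for n in('scene','side','wrist')}
pickle.dump((s,F),open('v5.pkl','wb'))
o=[]
o=[F['wrist']]
for n in('scene','side'):
    u=proj(cam(n),s['ee_pos'])[0].astype(int);y=max(0,u[1]-52);o.append(cv2.resize(F[n][y:y+105,u[0]-60:u[0]+60],(240,210),interpolation=2))
cv2.imwrite('pics/w5.png',np.hstack([F['wrist'],np.vstack(o[1:])]))
E
```

```text
[555.01211643 202.61163519 190.21565545] [-179.99112282    0.2063042    21.89373204] [ 0.81352036 -0.15820041 -0.98647264] 11.987666882058521
```

View pics/w5.png

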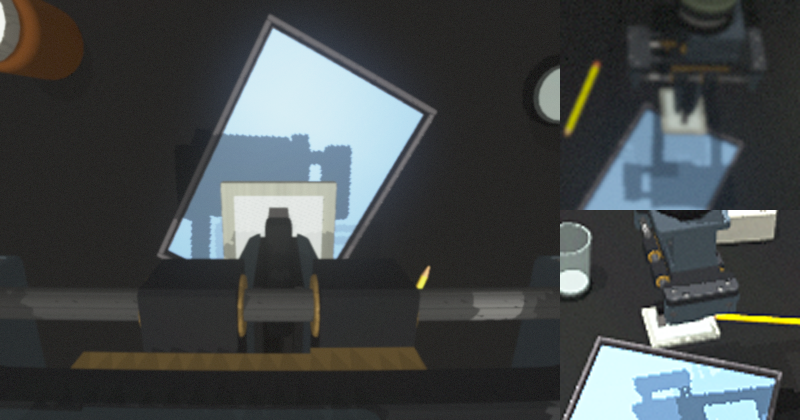

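The slide is held square: its far edge runs from (221,183) to (336,183) in the wrist image, and the tray is empty. I'll check this against the predicted corners and compute the pose above the reader.

```bash
python3 - <<'E'
from h import *
import pickle
np.set_printoptions(precision=2,suppress=True)
s,F=pickle.load(open('v5.pkl','rb'));C=cam('wrist',s);R=rot(s)
for dx in(0,1,2):
    print(dx,proj(C,s['ee_pos']+np.array([[40+dx,-30,7.9],[40+dx,30,7.9]])@R.T))
g=cv2.cvtColor(F['wrist'],cv2.COLOR_BGR2GRAY).astype(float)
for u in(228,240,260,300,320,330):
    c=g[170:200,u];d=np.gradient(c);k=d[5:].argmax();print(u,175+k, c[8:18].astype(int))
for v in(190,200,215,230):
    r=g[v];d=np.gradient(r);a=210+d[210:235].argmax();b=325+d[325:350].argmin();print(v,a,b,r[a-3:a+4].astype(int),r[b-3:b+4].astype(int))
E
cat > tgt.py <<'E'
# target TCP pose for hover h above face, given slope, and slide offset dx in tool x, underside depth d
from h import *
import sys
h,sl,dx,d=map(float,sys.argv[1:5])
W=np.array([541.8,-204.0,85.9]);yaw=15.4
Rf=Rn.from_euler('xyz',[0,-sl,yaw],degrees=True).as_matrix()
T=Rf@np.diag([1,-1,-1.]);p=W+Rf@np.array([-dx,0,d+h])
e=Rn.from_matrix(T).as_euler('xyz',degrees=True)
print('target',p.round(2),e.round(2))
sys.argv=['x',*map(str,p),*map(str,e)];exec(open('rel.py').read())
E
python3 tgt.py 60 18.3 1 13.9
```

```text
0 [[220.2  184.  ]
 [336.73 184.01]]
1 [[220.12 182.08]
 [336.81 182.09]]
2 [[220.04 180.15]
 [336.89 180.17]]
228 183 [130 130 127 118 131 169 193 196 194 195]
240 183 [131 131 128 118 133 172 193 197 200 199]
260 183 [133 133 126 120 133 170 190 195 193 193]
300 183 [134 130 129 122 130 169 189 191 192 192]
320 183 [165 161 174 140 136 169 188 193 193 192]
330 183 [133 131 129 119 132 168 187 189 190 189]
190 220 336 [127 130 134 157 185 195 197] [191 190 179 155 135 127 130]
200 221 335 [126 127 136 159 184 197 196] [188 188 183 161 136 128 129]
215 221 335 [131 129 135 151 177 192 198] [189 187 173 147 130 125 126]
230 210 333 [124 125 131 158 197 209 209] [186 186 187 179 170 178 187]
target [ 518.51 -210.41  155.75] [180.  -18.3  15.4]
8.5 [555.52 202.78 190.61] [-1.80e+02  1.50e-01  2.19e+01] F [-0.3   0.53 -1.32] M [ 0.046 -0.007  0.033] w 11.8
shift [-188.33  369.59   35.33] turn [-1.03 18.43  6.44]
```

The predicted corners match, with a slide offset of about +0.7 mm along tool x. Carrying it to the reader at safe height now.

Emit:
arm_command(
  deltas="-15 30 0 0 0 0 0; -27 52 0 0 0 0 0; -27 52 0 0 0 0 0; -27 52 0 0 0 0 0; -27 52 0 0 0 0 0",
)

```text
time_s: 9.12
ee_pos: [530.2, -65.5, 191.4]
ee_rot: [-180.0, 0.0, 21.9]
force: [0.6, 0.2, -0.1]
gripper_width: 11.7
```

Emit:
arm_command(
  deltas="-27 52 0 0 0 0 0; -27 52 0 0 0 0 0; -12 28 0 0 6.1 2.2 0; 0 0 0 0 6.1 2.2 0; 0 0 0 0 6.1 2.2 0",
)

```text
time_s: 9.75
ee_pos: [518.4, -211.5, 191.4]
ee_rot: [-178.9, -18.4, 14.9]
force: [0.4, 0.9, -1.2]
gripper_width: 11.6
```

Emit:
arm_command(
  deltas="0 0 0 0 0 0 0; 0 0 0 0 0 0 0; 0 0 0 0 0 0 0",
)

```text
time_s: 10.12
ee_pos: [519.6, -210.6, 192.1]
ee_rot: [-178.9, -18.2, 15.2]
force: [-0.5, -0.3, -0.9]
gripper_width: 11.8
```

```bash
python3 tgt.py 40 18.3 .7 13.9
```

```text
target [ 524.84 -208.67  136.85] [180.  -18.3  15.4]
10.125 [ 519.64 -210.56  192.09] [-178.94  -18.24   15.17] F [-0.48 -0.35 -0.94] M [-0.006  0.298 -0.003] w 11.8
shift [-12.05   0.54  54.18] turn [-0.99  0.06 -0.22]
```

Emit:
arm_command(
  deltas="-12 0.5 20 -1 0 -0.2 0; 0 0 35 0 0 0 0; 0 0 15 0 0 0 0; 0 0 0 0 0 0 0; 0 0 0 0 0 0 0",
)

```text
time_s: 10.75
ee_pos: [529.7, -208.5, 122.8]
ee_rot: [179.9, -18.3, 15.3]
force: [-0.6, -0.3, -1.0]
gripper_width: 11.9
```

Emit:
arm_command(
  deltas="0 0 0 0 0 0 0; 0 0 0 0 0 0 0",
)

```text
time_s: 11.0
ee_pos: [529.1, -208.4, 122.5]
ee_rot: [180.0, -18.3, 15.3]
force: [-0.4, -0.8, -1.6]
gripper_width: 11.7
```

```bash
python3 tgt.py 0 18.3 .7 13.9; python3 - <<'E'
from h import *
import pickle
s=state()
F={n:grab_frame(n)[:,:,::-1].copy() for n in('scene','side','wrist')}
pickle.dump((s,F),open('v6.pkl','wb'))
o=[]
for n in('scene','side'):
    u=proj(cam(n),[541.8,-204,100])[0].astype(int);y=max(0,u[1]-35);o.append(cv2.resize(F[n][y:y+70,u[0]-40:u[0]+40],(320,280),interpolation=2))
cv2.imwrite('pics/w6.png',np.hstack([cv2.resize(F['wrist'][0:280,120:440],(480,420)),cv2.resize(np.vstack(o),(240,420))]))
C=cam('wrist',s);R=rot(s)
print('slide far edge',proj(C,s['ee_pos']+np.array([[40.7,-30,13.9],[40.7,30,13.9]])@R.T))
Rf=Rn.from_euler('xyz',[0,-18.3,15.4],degrees=True).as_matrix()
print('face top',proj(C,np.array([541.8,-204,85.9])+np.array([[55,45,0],[55,-45,0]])@Rf.T))
E
```

```text
target [ 536.95 -205.34   98.88] [180.  -18.3  15.4]
11.0 [ 529.09 -208.44  122.51] [179.96 -18.32  15.28] F [-0.37 -0.77 -1.6 ] M [-0.052  0.21   0.005] w 11.7
shift [ 0.54 -0.94 25.08] turn [ 0.07 -0.02 -0.11]
slide far edge [[221.77256999 180.85849997]
 [334.49115238 180.88636037]]
face top [[200.13164809 147.78222792]
 [352.52026524 147.50149387]]
```

View pics/w6.png

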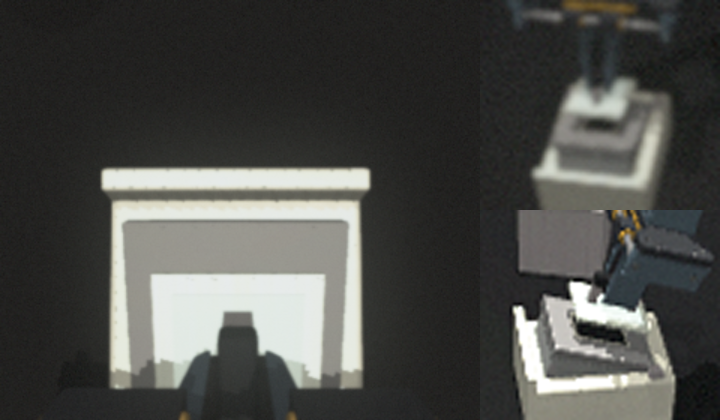

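In this view the slide is square to the face. The face top edge runs from (123,220) to (349,220) and the slide edge from (151,275) to (325,275), which matches the prediction to within about 1 mm. Approaching.

Emit:
arm_command(
  deltas="0.5 -0.9 10 0 0 -0.1 0; 0 0 9 0 0 0 0; 0 0 2 0 0 0 0; 0 0 0 0 0 0 0; 0 0 0 0 0 0 0",
)

```text
time_s: 11.78
ee_pos: [535.6, -205.5, 102.1]
ee_rot: [180.0, -18.3, 15.4]
force: [-0.4, 0.2, -1.1]
gripper_width: 12.0
```

```bash
python3 tgt.py 0 18.3 .7 13.9
```

```text
target [ 536.95 -205.34   98.88] [180.  -18.3  15.4]
11.775 [ 535.59 -205.49  102.07] [179.98 -18.28  15.38] F [-0.37  0.16 -1.12] M [-0.069  0.228  0.021] w 12.0
shift [0.28 0.21 3.45] turn [ 0.02  0.02 -0.02]
```

Emit:
arm_command(
  deltas="0 0 1 0 0 0 0; 0 0 0 0 0 0 0; 0 0 0 0 0 0 0",
)

```text
time_s: 12.15
ee_pos: [535.8, -205.3, 101.1]
ee_rot: [180.0, -18.3, 15.4]
force: [0.2, 0.9, -1.7]
gripper_width: 11.6
```

```bash
python3 tgt.py 0 18.3 .7 13.9
```

```text
target [ 536.95 -205.34   98.88] [180.  -18.3  15.4]
12.15 [ 535.77 -205.34  101.08] [179.99 -18.27  15.38] F [ 0.16  0.9  -1.68] M [-0.096  0.209  0.009] w 11.6
shift [0.39 0.31 2.45] turn [ 0.02  0.03 -0.02]
```

Alignment is good. I'll go down in small steps, watching force and moment.

Emit:
arm_command(
  deltas="0.3 0.2 0.7 0 0 0 0; 0 0 0 0 0 0 0; 0 0 0 0 0 0 0",
)

```text
time_s: 12.52
ee_pos: [536.3, -205.4, 100.4]
ee_rot: [180.0, -18.3, 15.4]
force: [0.0, -0.2, -1.2]
gripper_width: 11.8
```

```bash
python3 tgt.py 0 18.3 .7 13.9
```

```text
target [ 536.95 -205.34   98.88] [180.  -18.3  15.4]
12.525 [ 536.29 -205.37  100.38] [180.   -18.26  15.38] F [ 0.02 -0.19 -1.18] M [-0.03   0.237  0.018] w 11.8
shift [0.14 0.14 1.63] turn [ 0.01  0.04 -0.02]
```

Emit:
arm_command(
  deltas="0 0 0.7 0 0 0 0; 0 0 0 0 0 0 0; 0 0 0 0 0 0 0",
)

```text
time_s: 12.9
ee_pos: [536.5, -205.3, 99.7]
ee_rot: [180.0, -18.3, 15.4]
force: [0.1, -1.2, -0.1]
gripper_width: 11.9
```

```bash
python3 tgt.py 0 18.3 .7 13.9
```

```text
target [ 536.95 -205.34   98.88] [180.  -18.3  15.4]
12.9 [ 536.5  -205.3    99.71] [180.   -18.26  15.38] F [ 0.14 -1.16 -0.11] M [-0.085  0.28  -0.031] w 11.9
shift [0.15 0.15 0.93] turn [ 0.01  0.04 -0.02]
```

Emit:
arm_command(
  deltas="0 0 0.7 0 0 0 0; 0 0 0 0 0 0 0; 0 0 0 0 0 0 0",
)

```text
time_s: 13.28
ee_pos: [536.7, -205.2, 99.0]
ee_rot: [180.0, -18.3, 15.4]
force: [-0.1, 0.9, -0.6]
gripper_width: 12.1
```

```bash
python3 tgt.py 0 18.3 .7 13.9
```

```text
target [ 536.95 -205.34   98.88] [180.  -18.3  15.4]
13.275 [ 536.71 -205.24   99.04] [180.   -18.26  15.38] F [-0.05  0.92 -0.59] M [-0.052  0.247 -0.017] w 12.1
shift [0.14 0.15 0.22] turn [ 0.01  0.04 -0.02]
```

Emit:
arm_command(
  deltas="0 0 0.5 0 0 0 0; 0 0 0 0 0 0 0; 0 0 0 0 0 0 0",
)

```text
time_s: 13.65
ee_pos: [536.9, -205.2, 98.6]
ee_rot: [180.0, -18.3, 15.4]
force: [-0.5, -0.0, -1.7]
gripper_width: 11.9
```

```bash
python3 tgt.py 0 18.3 .7 13.9
```

```text
target [ 536.95 -205.34   98.88] [180.  -18.3  15.4]
13.65 [ 536.89 -205.2    98.62] [179.99 -18.26  15.38] F [-0.46 -0.02 -1.74] M [-0.058  0.26  -0.016] w 11.9
shift [ 0.1   0.15 -0.24] turn [ 0.01  0.04 -0.02]
```

Emit:
arm_command(
  deltas="0 0 0.5 0 0 0 0; 0 0 0 0 0 0 0; 0 0 0 0 0 0 0",
)

```text
time_s: 14.02
ee_pos: [537.0, -205.2, 98.1]
ee_rot: [180.0, -18.3, 15.4]
force: [0.4, -0.2, -0.3]
gripper_width: 12.0
```

```bash
python3 tgt.py 0 18.3 .7 13.9
```

```text
target [ 536.95 -205.34   98.88] [180.  -18.3  15.4]
14.025 [ 537.01 -205.17   98.11] [180.   -18.26  15.38] F [ 0.43 -0.22 -0.29] M [-0.072  0.305  0.031] w 12.0
shift [ 0.14  0.14 -0.76] turn [ 0.01  0.04 -0.02]
```

Emit:
arm_command(
  deltas="0 0 0.5 0 0 0 0; 0 0 0 0 0 0 0; 0 0 0 0 0 0 0",
)

```text
time_s: 14.4
ee_pos: [537.2, -205.1, 97.7]
ee_rot: [180.0, -18.3, 15.4]
force: [-0.1, 0.2, -0.3]
gripper_width: 11.9
```

```bash
python3 tgt.py 0 18.3 .7 13.9
```

```text
target [ 536.95 -205.34   98.88] [180.  -18.3  15.4]
14.4 [ 537.2  -205.12   97.68] [179.99 -18.26  15.39] F [-0.11  0.21 -0.29] M [-0.05   0.258  0.004] w 11.9
shift [ 0.09  0.14 -1.23] turn [ 0.01  0.04 -0.01]
```

Emit:
arm_command(
  deltas="0 0 0.4 0 0 0 0; 0 0 0 0 0 0 0; 0 0 0 0 0 0 0",
)

```text
time_s: 14.78
ee_pos: [537.3, -205.1, 97.6]
ee_rot: [180.0, -18.3, 15.4]
force: [-2.2, 0.3, 4.8]
gripper_width: 12.2
```

```bash
python3 tgt.py 0 18.3 .7 13.9
```

```text
target [ 536.95 -205.34   98.88] [180.  -18.3  15.4]
14.775 [ 537.3  -205.11   97.61] [179.98 -18.28  15.39] F [-2.15  0.35  4.77] M [0.018 0.567 0.08 ] w 12.2
shift [ 0.02  0.12 -1.33] turn [ 0.02  0.02 -0.01]
```

Emit:
arm_command(
  deltas="0 0 0.4 0 0 0 0; 0 0 0 0 0 0 0; 0 0 0 0 0 0 0",
)

```text
time_s: 15.15
ee_pos: [537.3, -205.1, 97.6]
ee_rot: [180.0, -18.3, 15.4]
force: [-3.8, 0.9, 8.6]
gripper_width: 11.7
```

```bash
python3 tgt.py 0 18.3 .7 13.9
```

```text
target [ 536.95 -205.34   98.88] [180.  -18.3  15.4]
15.15 [ 537.32 -205.11   97.6 ] [179.97 -18.28  15.4 ] F [-3.75  0.9   8.58] M [0.024 0.693 0.047] w 11.7
shift [ 0.01  0.12 -1.34] turn [0.03 0.02 0.  ]
```

Emit:
arm_command(
  deltas="0 0 0.4 0 0 0 0; 0 0 0 0 0 0 0; 0 0 0 0 0 0 0",
)

```text
time_s: 15.52
ee_pos: [537.3, -205.1, 97.6]
ee_rot: [180.0, -18.3, 15.4]
force: [-5.9, 0.9, 10.4]
gripper_width: 11.7
```

```bash
python3 tgt.py 0 18.3 .7 13.9
```

```text
target [ 536.95 -205.34   98.88] [180.  -18.3  15.4]
15.525 [ 537.33 -205.1    97.55] [179.97 -18.29  15.41] F [-5.95  0.86 10.45] M [0.116 0.875 0.021] w 11.7
shift [ 0.01  0.13 -1.39] turn [0.03 0.01 0.01]
```

Emit:
arm_command(
  deltas="0 0 0.4 0 0 0 0; 0 0 0 0 0 0 0; 0 0 0 0 0 0 0",
)

```text
time_s: 15.9
ee_pos: [537.3, -205.1, 97.6]
ee_rot: [180.0, -18.3, 15.4]
force: [-7.5, -0.4, 12.9]
gripper_width: 12.2
```

```bash
python3 tgt.py 0 18.3 .7 13.9
```

```text
target [ 536.95 -205.34   98.88] [180.  -18.3  15.4]
15.9 [ 537.34 -205.12   97.57] [179.96 -18.29  15.42] F [-7.55 -0.43 12.91] M [0.046 1.054 0.039] w 12.2
shift [-0.    0.11 -1.38] turn [0.04 0.01 0.02]
```

I have contact at about 15 N. The contact depth and the top-edge triangulation both suggest a slope nearer 17–17.5° than 18.3°. I'll ease the push, then test tilt by the moment, using averaged readings.

```bash
cat > avg.py <<'E'
from h import *
S=[]
for i in range(5): S.append(state()); grab_frame('side')
f=np.mean([s['force'] for s in S],0);m=np.mean([s['torque'] for s in S],0);s=S[-1];R=rot(s)
p=np.mean([s['ee_pos'] for s in S],0);e=np.degrees(np.arctan2(R[2,0],np.hypot(*R[:2,0])))
n=np.array([0,0,0])
print(round(s['time_s'],2),'pos',p.round(2),'slope',round(e,2),'rpy',s['ee_rot'].round(2),'w',round(s['gripper_width'],1),'F tool',(R.T@f).round(2),'M tool',(R.T@m).round(3))
E
python3 avg.py
```

```text
16.1 pos [ 537.35 -205.11   97.59] slope 18.29 rpy [179.96 -18.29  15.42] w 11.6 F tool [ -3.06  -2.04 -14.64] M tool [ 0.363 -0.997  0.069]
```

Emit:
arm_command(
  deltas="0 0 -0.6 0 0 0 0; 0 0 0 0 0 0 0; 0 0 0 0 0 0 0",
)

```text
time_s: 16.52
ee_pos: [537.3, -205.1, 97.6]
ee_rot: [180.0, -18.3, 15.4]
force: [-4.6, 0.8, 8.6]
gripper_width: 11.8
```

```bash
python3 avg.py
```

```text
16.73 pos [ 537.33 -205.11   97.59] slope 18.28 rpy [179.97 -18.28  15.4 ] w 11.4 F tool [-1.71 -1.65 -9.97] M tool [ 0.274 -0.742  0.079]
```

Emit:
arm_command(
  deltas="0 0 0 0 -0.4 0 0; 0 0 0 0 0 0 0; 0 0 0 0 0 0 0",
)

```text
time_s: 17.15
ee_pos: [537.2, -205.1, 97.6]
ee_rot: [180.0, -17.9, 15.4]
force: [-6.9, 0.2, 7.9]
gripper_width: 11.7
```

```bash
python3 avg.py
```

```text
17.35 pos [ 537.21 -205.15   97.56] slope 17.89 rpy [179.97 -17.89  15.39] w 12.0 F tool [-3.38 -1.76 -9.77] M tool [ 0.253 -0.476  0.012]
```

Emit:
arm_command(
  deltas="0 0 0 0 -0.4 0 0; 0 0 0 0 0 0 0; 0 0 0 0 0 0 0",
)

```text
time_s: 17.77
ee_pos: [537.2, -205.2, 97.8]
ee_rot: [180.0, -17.5, 15.4]
force: [-6.8, 0.4, 9.3]
gripper_width: 12.0
```

```bash
python3 avg.py
```

```text
17.98 pos [ 537.2  -205.18   97.73] slope 17.49 rpy [179.97 -17.49  15.4 ] w 12.0 F tool [ -3.56  -1.85 -11.25] M tool [ 0.329 -0.465 -0.008]
```

The free-air data place the moment reference well behind the TCP, about 0.17 m. With that lever the pressure centre moved to the upper edge at 17.9° and 17.5°, and was inside the slide at 18.3°. I'll turn back and scan upward.

Emit:
arm_command(
  deltas="0 0 0 0 0.5 0 0; 0 0 0 0 0 0 0; 0 0 0 0 0 0 0",
)

```text
time_s: 18.4
ee_pos: [537.2, -205.1, 97.5]
ee_rot: [180.0, -18.0, 15.4]
force: [-6.0, -0.5, 8.7]
gripper_width: 11.8
```

```bash
cat >> avg.py <<'E'
ft=R.T@f;mt=R.T@m
for L in(.17,.19):print('L',L,'pressure centre x mm',round(((mt[1]+.25)-(L+.014)*ft[0])/-ft[2]*1000,1),'y',round((mt[0]+(L+.014)*ft[1])/ft[2]*1000,1))
E
python3 avg.py
```

```text
18.6 pos [ 537.24 -205.13   97.56] slope 17.98 rpy [179.97 -17.98  15.4 ] w 11.9 F tool [-2.52 -1.35 -9.89] M tool [ 0.265 -0.594  0.013]
L 0.17 pressure centre x mm 12.2 y -1.7
L 0.19 pressure centre x mm 17.3 y 1.1
```

Emit:
arm_command(
  deltas="0 0 0 0 0.3 0 0; 0 0 0 0 0 0 0; 0 0 0 0 0 0 0",
)

```text
time_s: 19.02
ee_pos: [537.3, -205.1, 97.6]
ee_rot: [180.0, -18.3, 15.4]
force: [-5.1, -0.4, 9.2]
gripper_width: 12.0
```

```bash
python3 avg.py
```

```text
19.23 pos [ 537.34 -205.11   97.59] slope 18.28 rpy [179.97 -18.28  15.41] w 11.8 F tool [ -1.93  -1.59 -10.11] M tool [ 0.277 -0.803  0.047]
L 0.17 pressure centre x mm -19.6 y 1.5
L 0.19 pressure centre x mm -15.8 y 4.6
```

Emit:
arm_command(
  deltas="0 0 0 0 0.3 0 0; 0 0 0 0 0 0 0; 0 0 0 0 0 0 0",
)

```text
time_s: 19.65
ee_pos: [537.4, -205.1, 97.6]
ee_rot: [180.0, -18.6, 15.4]
force: [-5.5, 0.6, 8.3]
gripper_width: 12.1
```

```bash
python3 avg.py
```

```text
19.85 pos [ 537.44 -205.09   97.62] slope 18.59 rpy [179.97 -18.59  15.41] w 11.6 F tool [-1.61 -1.57 -9.35] M tool [ 0.297 -0.791  0.036]
L 0.17 pressure centre x mm -26.3 y -0.8
L 0.19 pressure centre x mm -22.8 y 2.6
```

The pressure centre crosses zero at about 18.1°. I'll set that and verify with an image.

Emit:
arm_command(
  deltas="0 0 0 0 -0.45 0 0; 0 0 0 0 0 0 0; 0 0 0 0 0 0 0; 0 0 0 0 0 0 0",
)

```text
time_s: 20.4
ee_pos: [537.3, -205.1, 97.6]
ee_rot: [180.0, -18.1, 15.4]
force: [-5.3, -0.2, 8.4]
gripper_width: 11.7
```

```bash
python3 avg.py; python3 tgt.py 0 18.1 .7 13.9; python3 - <<'E'
from h import *
s=state()
F={n:grab_frame(n)[:,:,::-1].copy() for n in('scene','side','wrist')}
o=[]
for n in('scene','side'):
    u=proj(cam(n),[541.8,-204,90])[0].astype(int);y=u[1]-35;o.append(cv2.resize(F[n][y:y+70,u[0]-40:u[0]+40],(320,280),interpolation=2))
cv2.imwrite('pics/w7.png',np.hstack([cv2.resize(F['wrist'][80:280,160:400],None,fx=2,fy=2,interpolation=cv2.INTER_CUBIC),cv2.resize(np.vstack(o),(228,400))]))
C=cam('wrist',s)
for z in(-0,-1.3):
  Rf=Rn.from_euler('xyz',[0,-18.1,15.4],degrees=True).as_matrix();W=np.array([541.8,-204,85.9])+Rf@[0,0,z]
  print('slide top far',(proj(C,W+np.array([[40,30,6],[40,-30,6]])@Rf.T)-[160,80])*2,'face top',(proj(C,W+np.array([[55,45,0],[55,-45,0]])@Rf.T)-[160,80])*2)
E
```

```text
20.6 pos [ 537.29 -205.12   97.55] slope 18.14 rpy [179.97 -18.14  15.39] w 11.6 F tool [ -2.43  -1.42 -10.19] M tool [ 0.276 -0.477  0.019]
L 0.17 pressure centre x mm 21.6 y -1.5
L 0.19 pressure centre x mm 26.3 y 1.3
target [ 537.   -205.32   98.89] [180.  -18.1  15.4]
20.65 [ 537.32 -205.13   97.56] [179.97 -18.14  15.39] F [-6.29  0.58  8.3 ] M [0.088 0.468 0.04 ] w 11.7
shift [ 0.07  0.1  -1.38] turn [ 0.03 -0.04 -0.01]
slide top far [[119.45013163 206.37462765]
 [353.77942044 206.37672431]] face top [[ 63.01157075 145.23809477]
 [410.14809119 145.26758081]]
slide top far [[120.25286749 205.48551767]
 [352.96411025 205.48784376]] face top [[ 64.18906081 144.77661754]
 [408.95896682 144.80605922]]
```

View pics/w7.png

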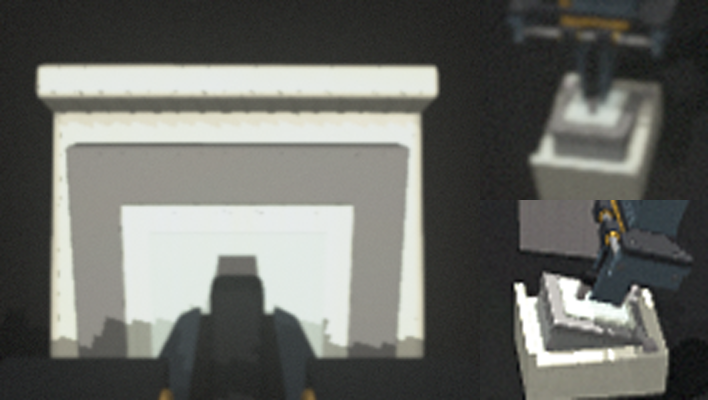

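The slide lies flush and centred. Its far edge (120–354, row 205) is centred at 237 and the face top edge (66–409, row 144) at 237.5; the gap of 61 px matches the 60.7 px predicted. A 0.1° trim to balance the pressure, then I'll hand in.

Emit:
arm_command(
  deltas="0 0 0 0 0.1 0 0; 0 0 0 0 0 0 0; 0 0 0 0 0 0 0; 0 0 0 0 0 0 0",
)

```text
time_s: 21.3
ee_pos: [537.4, -205.1, 97.6]
ee_rot: [180.0, -18.2, 15.4]
force: [-5.4, -0.8, 9.0]
gripper_width: 11.9
```

```bash
python3 avg.py; python3 -c "
from workcell import *
print(job_done())"
```

```text
21.5 pos [ 537.33 -205.1    97.56] slope 18.24 rpy [179.97 -18.24  15.39] w 11.6 F tool [ -2.69  -1.45 -10.05] M tool [ 0.28  -0.525  0.03 ]
L 0.17 pressure centre x mm 21.9 y -1.4
L 0.19 pressure centre x mm 27.3 y 1.5
the job is handed in; nothing more can be done
None
```

I gripped the slide by its handle, lifted it out of the tray, tilted it to 18.2° and pressed it onto the reader face over the window. The job was handed in at 21.5 s, with the handle still gripped (30 N set) and a push of about 10 N.

**Centring:** The last wrist picture, taken just before a final 0.1° trim, showed the slide centred across the face to within half a millimetre. Its edge was parallel to the face's top edge, and the gap between them was as predicted. The window itself was covered by then, so centring along the slope rests on that gap and the earlier fit.

**Checks that disagreed or were weaker:**
- **Contact depth:** The slide touched about 1.3 mm deeper than the cameras predicted, which is within the stated calibration error.
- **Slope estimates:** The window corners gave about 18.3° and the face's top corners about 17°. I chose the final tilt by balancing the contact moment, which has some play from the grip.
- **Pressure centre:** The last estimate was 22–27 mm upslope of centre. That is inside the slide's ±40 mm and suggests face contact, not edge contact. It relies on my own guess of where the moment is measured from.
- **Tilt of the reader's face:** It did not visibly change, but I had no direct check of this.
- **Other objects:** The arm's path stayed well clear of the other objects, but I did not re-measure them at the end.

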